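Tap the lids of three turned boxes shut in order

ROBOT

A 6-joint arm with a two-finger parallel gripper is mounted at the origin on the work surface. World frame = base frame: x ahead of the robot, y to its left, z up, the work surface at z = 0. Lengths are in m, angles in rad, forces in N, time in s.
With the tool pointing down it reaches from about 0.35 to 0.775 m from the base axis. Payload 5.5 kg.
Tool frame: the origin (TCP) lies at the very end of the fingers, on their centre line; the grasp point (between the pads) lies 19 mm behind it; z points along the fingers, y is the line along which they close (so a half turn about z gives the same grasp; the last joint's range is limited). The gripper opens to 85 mm and grips with 20 to 120 N. Pads are 22 mm wide; open, the fingers measure 114 mm over their backs; the gripper's body (76 mm by 85 mm) begins 54 mm behind the grasp point. The pads swing forward as they close: fully open they stand 13 mm farther back than shut.
Start: joints at [-0.14, 0.313, 0.046, 1.304, 0, 1.431], TCP at [0.575, -0, 0.231] pointing down, gripper open.
Joint ranges: [-2.76, 2.76], [-0.86, 1.69], [-1.03, 1.26], [-2.2, 2.34], [-1.47, 1.5], [-3.14, 3.14]. Speed limits (rad/s): [2.57, 2.57, 3.14, 3.14, 3.14, 3.14].

INTERFACE

Orientations are given as a unit quaternion [w, x, y, z].
In Python, from workcell import get_state, read_camera, calibration, hand_in gives the robot as it stands.
- The arm moves only by the tool drive_tool, never from a script. Its argument "deltas" is a list that holds one entry, the list of rows, each a list of 7 numbers: the closure in counts, from 0 (fully open) to 255 (shut), then the shift along the tool's x, y, z in m, then the turn, a rotation vector about the tool's x, y, z in degrees. A call has 1 to 12 rows; each row is the pose to reach, as a shift and turn from the pose commanded when the call began, along the tool's axes at that moment; what a row does not reach only later rows make up. A row lasts 1/8 s, in which the tool goes at most 62.5 mm and 10.7 degrees, less where a joint would pass 70% of its speed; a pose out of reach is approached as far as the arm can. A call with a gripper value outside its range is refused whole. The fingers move at their own pace and stop on an object; "newtons" is the grip in N (left out, the last holds). Time passes only in rows, so rows that repeat a pose let the fingers close. It gives the time, the measured TCP pose, the force, the opening and the grip force at its end, in the units of the state.
- get_state(): the state, without advancing time (a new reading comes with each control period).
- read_camera(name): name is "scene" or "side" or "wrist"; returns (picture, depth): 400x640x3 uint8, red, green, blue; 400x640 float32, m along the optical axis (not along the pixel's ray), 0 where there is no reading.
- calibration(name): a dict with "mtx" (3x3 intrinsics, pixels), "world_from_camera" (4x4, takes a point from camera to world coordinates). Camera axes: x right, y up, looking along -z (the intrinsics and any distortion apply to the point x, -y, -z); pixel columns grow to the right and rows downward; lengths in m; the calibration is good to about 2 mm. A picture is of the moment at which its call begins: read the wrist's pose just before it. calibration takes no time and is no camera call; for the wrist camera it gives the pose at the moment of the call.
- hand_in(): hands the job in; it is judged then, once.
The state is a dict: "clock": time; "joint_pos": joint angles; "qvel": joint speeds; "tau": joint torques, N m; "tcp_pos": TCP position; "orientation": TCP orientation; "wrist_force": force on the tool from outside, world axes, zero at the start; "ft_torque": the same for the moment, N m; "finger_gap": finger opening in m; "grip_force": force on a finger pad.
Only numpy, scipy, OpenCV 4.12 (cv2) and the standard library are available. Lean on these libraries where they do the work, as an engineer would, in place of code of your own. Each camera call takes 0.05 s, during which the arm holds its last target. There are 200 camera calls.

TASK

The friction-fit lids of the three turned boxes on the drying board are standing proud: with the fingertips, press each one gently straight down until it is fully shut, in the order they were oiled: first the dark walnut box, then the blue-painted one, last the pale maple one. Only press on the lids: do not lift, tip or shove the boxes, do not start on a lid before its turn, and leave everything else on the bench where it is.

Things in the scene. Friction and masses are not known exactly. Their poses are not given: they have to be found in the camera images.
- board: Grey-painted drying board fixed to the bench, 280 x 500 x 18 mm thick; origin at the centre of its underside, x across its 280 mm width, y along its 500 mm length, z up. The three boxes stand loose on it.
- walnut_box: Loose turned round box of dark brown walnut wood, 68 mm diameter, 62 mm high to its rim, about 0.27 kg with its lid, standing on a soft black foam foot, 60 mm across and 14 mm high, glued under it: the box sinks on it about 1 mm for each 2.5 N of push, at most 9 mm, and springs back. Origin at the centre of the foot's underside, z up.
- walnut_top (a point): Centre of the top of the dark brown walnut box's lid, a round shallow dome of the same colour, 70 mm across, 16 mm high (nearly flat, falling 1 mm, over the inner 56 mm). It stands 78 mm above the foot's underside when fully shut and unloaded, 86 to 90 mm at the start; moves with the lid.
- walnut_lid (a joint): How far the dark brown walnut box's lid has been pushed down, m: 0 = standing 12 mm proud of the rim, 0.012 = fully shut on a firm stop. It starts 8 to 12 mm proud. A friction fit: about 3 N moves it straight down and it stays where it is left; with the give of the foot the finger travels 2 to 5 mm farther down than the lid itself.
- blue_box: Loose turned round box of blue-painted wood, 68 mm diameter, 62 mm high to its rim, about 0.27 kg with its lid, standing on a soft black foam foot, 60 mm across and 14 mm high, glued under it: the box sinks on it about 1 mm for each 2.5 N of push, at most 9 mm, and springs back. Origin at the centre of the foot's underside, z up.
- blue_top (a point): Centre of the top of the blue-painted box's lid, a round shallow dome of the same colour, 70 mm across, 16 mm high (nearly flat, falling 1 mm, over the inner 56 mm). It stands 78 mm above the foot's underside when fully shut and unloaded, 86 to 90 mm at the start; moves with the lid.
- blue_lid (a joint): How far the blue-painted box's lid has been pushed down, m: 0 = standing 12 mm proud of the rim, 0.012 = fully shut on a firm stop. It starts 8 to 12 mm proud. A friction fit: about 3 N moves it straight down and it stays where it is left; with the give of the foot the finger travels 2 to 5 mm farther down than the lid itself.
- maple_box: Loose turned round box of pale maple wood, 68 mm diameter, 62 mm high to its rim, about 0.27 kg with its lid, standing on a soft black foam foot, 60 mm across and 14 mm high, glued under it: the box sinks on it about 1 mm for each 2.5 N of push, at most 9 mm, and springs back. Origin at the centre of the foot's underside, z up.
- maple_top (a point): Centre of the top of the pale maple box's lid, a round shallow dome of the same colour, 70 mm across, 16 mm high (nearly flat, falling 1 mm, over the inner 56 mm). It stands 78 mm above the foot's underside when fully shut and unloaded, 86 to 90 mm at the start; moves with the lid.
- maple_lid (a joint): How far the pale maple box's lid has been pushed down, m: 0 = standing 12 mm proud of the rim, 0.012 = fully shut on a firm stop. It starts 8 to 12 mm proud. A friction fit: about 3 N moves it straight down and it stays where it is left; with the give of the foot the finger travels 2 to 5 mm farther down than the lid itself.
- brush: Bystander: paint brush, loose; leave it alone.
- glue: Bystander: white glue bottle, loose; leave it alone.
- oil_tin: Bystander: green oil tin, loose; leave it alone.
- bowl: Bystander: wooden bowl, loose; leave it alone.
- screwdriver: Bystander: screwdriver, loose; leave it alone.
- wrench: Bystander: wrench, loose; leave it alone.
- spool: Bystander: wooden spool, loose; leave it alone.
Things that resemble listed ones, but are neither listed nor needed, are in the scene too. There is more than one size of the maple_box; the job needs the smallest.

How it is judged:
By the outcome, as a careful person would: the job done as asked, in the order asked, and still so for the second after the job is handed in, with the robot touching nothing.
It also fails if it takes over 64 s, if anything falls off the work surface, if the arm or the gripper's body presses on something with over 40 N, if the wrist force passes 120 N, or if a joint passes its speed limit or range.

## Working session

There is one attempt and no reset: what is moved stays moved. The work goes in short steps, Python scripts to look and compute and a tool call to move; the robot and the scene stay as the last step left them, time stands still between calls to the robot, and variables do not carry over. Pictures are saved under pics/ and viewed, at most 10 in all, crops included, and the job is handed in when it is done.

Besides the shell and the picture viewer there is one more tool, called after "Emit:" as a command line: name --argument value ..., lists and objects as JSON in quotes. drive_tool: Moves the arm, as the interface text tells. Its arguments: {"type":"object","properties":{"deltas":{"type":"array","items":{"type":"array","items":{"type":"array","items":{"type":"number"}}}},"newtons":{"type":"number"}},"required":["deltas"]}

```bash
mkdir -p pics; ls; python3 - <<'E'
from workcell import *
import cv2,numpy as np
for n in("scene","side"):
    p,d=read_camera(n); cv2.imwrite(f"pics/{n}0.png",p[:,:,::-1]); np.savez(f"{n}0.npz",p=p,d=d)
    c=calibration(n); print(n,np.round(c["mtx"],1).tolist(),np.round(c["world_from_camera"],3).tolist(),c.keys())
s=get_state();print(s)
E
```

```text
pics
scene [[434.5, 0.0, 317.7], [0.0, 434.5, 205.0], [0.0, 0.0, 1.0]] [[0.437, -0.474, 0.764, 1.5], [0.899, 0.22, -0.378, -0.473], [0.011, 0.853, 0.522, 0.773], [0.0, 0.0, 0.0, 1.0]] dict_keys(['mtx', 'world_from_camera'])
side [[421.4, 0.0, 314.0], [0.0, 421.4, 204.3], [0.0, 0.0, 1.0]] [[-0.993, 0.051, -0.108, 0.371], [-0.12, -0.49, 0.864, 1.228], [-0.009, 0.87, 0.492, 0.823], [0.0, 0.0, 0.0, 1.0]] dict_keys(['mtx', 'world_from_camera'])
{'clock': 0.1, 'joint_pos': array([-1.39591584e-01,  3.13945960e-01,  4.50856982e-02,  1.30358160e+00,
       -4.56402587e-05,  1.43120493e+00]), 'qvel': array([ 0.00147298, -0.00242151,  0.00367078,  0.00124808,  0.00029573,
       -0.00150669]), 'tau': array([ 3.58776997e-03, -4.81727242e+01,  2.99244744e+01,  1.27543980e-02,
       -1.12281841e-04,  1.60051752e-05]), 'tcp_pos': array([5.74547630e-01, 4.49353780e-05, 2.30483457e-01]), 'orientation': array([-6.43340891e-04,  7.07106594e-01,  7.07106490e-01, -5.13401924e-04]), 'wrist_force': array([0.01390929, 0.72317197, 0.06108839]), 'ft_torque': array([-0.00949498, -0.0567909 ,  0.04132243]), 'grip_force': 0.0, 'finger_gap': 0.08509165408000245}
```

View pics/scene0.png

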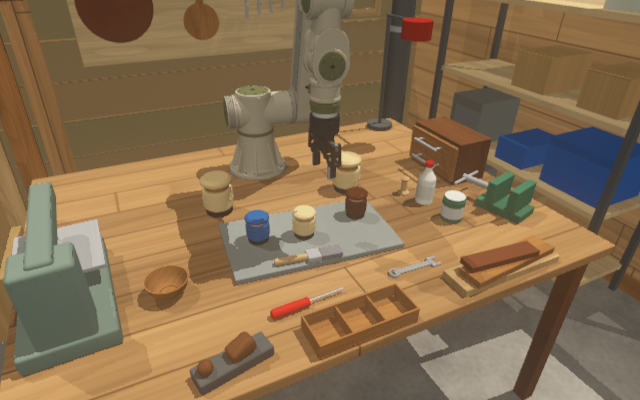

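View pics/side0.png

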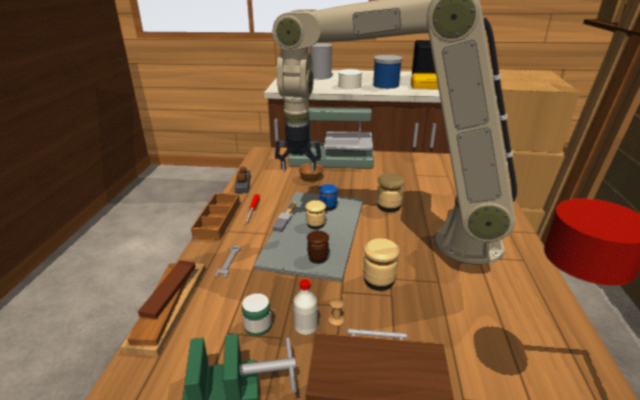

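The listed boxes stand on the grey board, in scene pixels: blue (257,227), maple (304,222) and walnut (356,203). Two larger maple-like boxes at (217,194) and (348,172) are off the board. The small one at (304,222) fits "smallest" and stands on the board. I'll measure the lids and confirm this in a crop.

```bash
cat > h.py <<'E'
import numpy as np
from workcell import calibration
def cloud(n,d):
    c=calibration(n);K=c["mtx"];v,u=np.mgrid[:400,:640]
    P=np.stack([(u-K[0,2])/K[0,0]*d,-(v-K[1,2])/K[1,1]*d,-d],-1)
    return P@c["world_from_camera"][:3,:3].T+c["world_from_camera"][:3,3]
E
python3 - <<'E'
from h import *
import cv2
R={"scene":{"walnut":(340,180,372,225),"blue":(240,205,274,246),"maple":(288,200,320,240),"bigA":(198,168,235,218),"bigB":(330,150,364,195)},
"side":{"walnut":(304,228,332,264),"blue":(316,182,342,212),"maple":(302,198,330,230),"bigA":(372,172,408,212),"bigB":(360,236,402,290)}}
for n in R:
    z=np.load(n+"0.npz");p,d=z["p"],z["d"];W=cloud(n,d)
    for k,(a,b,c,e) in R[n].items():
        w=W[b:e,a:c].reshape(-1,3);w=w[(d[b:e,a:c].ravel()>0)]
        zt=np.percentile(w[w[:,2]<.2][:,2],97)
        t=w[(w[:,2]>zt-.005)&(w[:,2]<zt+.006)];m=cv2.minEnclosingCircle(t[:,:2].astype(np.float32))
        print(n,k,"ztop",zt.round(4),"mid",((t.max(0)+t.min(0))/2).round(4),"ext",(t.max(0)-t.min(0)).round(3),len(t),"circ",np.round(m[0],4),round(m[1],4))
    if n=="scene": cv2.imwrite("pics/crop.png",cv2.resize(p[140:260,190:390,::-1],None,fx=4,fy=4,interpolation=cv2.INTER_CUBIC))
E
```

```text
scene walnut ztop 0.1064 mid [0.4978 0.1561 0.105 ] ext [0.061 0.059 0.007] 168 circ [0.496  0.1548] 0.0344
scene blue ztop 0.1055 mid [ 0.4957 -0.1708  0.1047] ext [0.065 0.063 0.008] 220 circ [ 0.495  -0.1691] 0.0337
scene maple ztop 0.1051 mid [ 0.5283 -0.0372  0.1041] ext [0.063 0.062 0.008] 203 circ [ 0.5288 -0.0391] 0.0329
scene bigA ztop 0.1302 mid [ 0.2629 -0.2257  0.1294] ext [0.087 0.089 0.009] 288 circ [ 0.2635 -0.2271] 0.0484
scene bigB ztop 0.1306 mid [0.305  0.2278 0.1292] ext [0.087 0.086 0.007] 174 circ [0.3048 0.2296] 0.0467
side walnut ztop 0.1073 mid [0.4958 0.1615 0.1062] ext [0.064 0.061 0.008] 190 circ [0.4959 0.1618] 0.0352
side blue ztop 0.1064 mid [ 0.4971 -0.0998  0.1051] ext [0.061 0.189 0.007] 160 circ [ 0.5019 -0.0998] 0.0962
side maple ztop 0.1056 mid [ 0.5269 -0.0319  0.1048] ext [0.062 0.059 0.008] 127 circ [ 0.5274 -0.0325] 0.0336
side bigA ztop 0.1309 mid [ 0.2627 -0.2183  0.1304] ext [0.086 0.093 0.009] 196 circ [ 0.2643 -0.2178] 0.0468
side bigB ztop 0.1312 mid [0.3062 0.2351 0.1301] ext [0.09  0.088 0.008] 444 circ [0.3061 0.2345] 0.0459
```

View pics/crop.png

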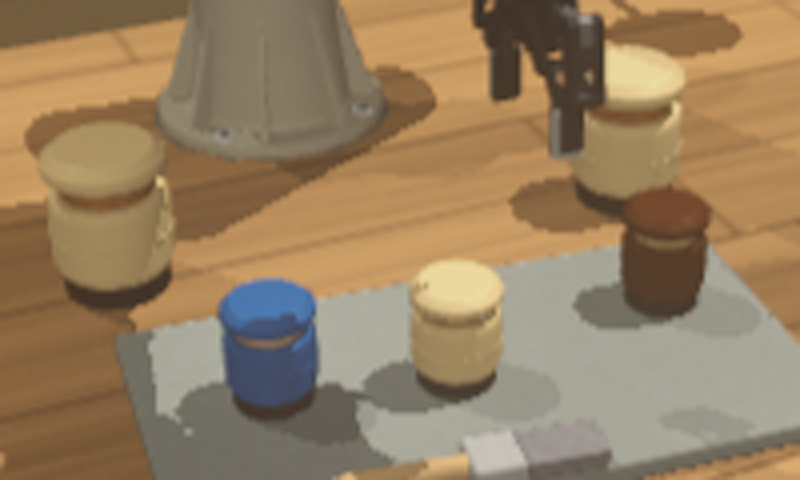

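The crop confirms it: the small maple (crop 455,310) is on the board beside blue (268,340) and walnut (665,250). Both big maple ones have tops at 130 mm and lids about 90 mm across, so they're not the ones meant. Lid centres, averaged over the two views: walnut (0.496, 0.158), blue (0.496, -0.168), maple (0.528, -0.035). Their tops at about 0.106 fit 18 + 86–90 mm.

Next I'll hover over walnut with the fingers shut.

Emit:
drive_tool --deltas '[[[255,0.05,-0.025,0,0,0,0],[255,0.1,-0.05,0,0,0,0],[255,0.14,-0.07,0,0,0,0],[255,0.158,-0.078,0,0,0,0],[255,0.158,-0.078,0.02,0,0,0],[255,0.158,-0.078,0.04,0,0,0],[255,0.158,-0.078,0.04,0,0,0],[255,0.158,-0.078,0.04,0,0,0]]]'

```text
clock: 1.1
tcp_pos: [0.4976, 0.1577, 0.1918]
orientation: [0.0, 0.707, 0.707, 0.0]
wrist_force: [-0.4, 0.4, -0.3]
finger_gap: -0.0
grip_force: 0.0
```

```bash
python3 - <<'E'
from h import *
from workcell import *
import cv2
s=get_state();print(s["tcp_pos"],s["wrist_force"],s["finger_gap"],s["orientation"])
p,d=read_camera("wrist");cv2.imwrite("pics/w1.png",p[:,:,::-1])
W=cloud("wrist",d);m=(d>0)&(abs(W[...,2]-.105)<.006)&(np.hypot(W[...,0]-.496,W[...,1]-.158)<.045)
t=W[m];print(len(t),t.min(0),t.max(0),(t.min(0)+t.max(0))/2,np.percentile(t[:,2],[50,97]))
E
```

```text
[0.49755189 0.1576661  0.19178013] [-0.40867771  0.40691731 -0.31040936] -5.1292042386493146e-06 [1.97975851e-04 7.07331651e-01 7.06881799e-01 1.37893441e-04]
4720 [0.46070423 0.12576621 0.09900356] [0.52832743 0.1931802  0.10802504] [0.49451583 0.1594732  0.1035143 ] [0.1045601  0.10607743]
```

View pics/w1.png

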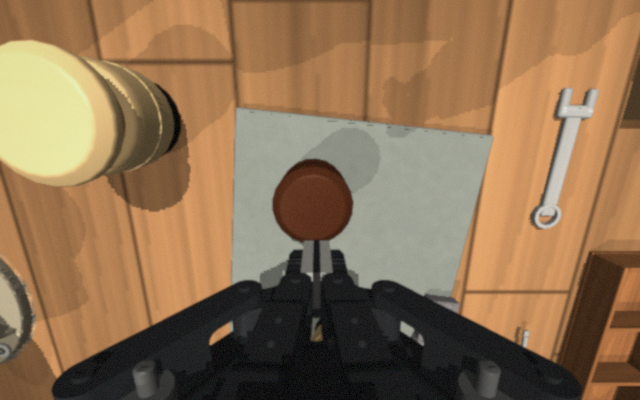

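The walnut lid shows at wrist pixel (313,200), with its centre at (0.4945, 0.1595) and its top at about 0.106. I'll approach, then press slowly.

Emit:
drive_tool --deltas '[[[255,0.002,-0.003,0.03,0,0,0],[255,0.002,-0.003,0.06,0,0,0],[255,0.002,-0.003,0.078,0,0,0],[255,0.002,-0.003,0.082,0,0,0],[255,0.002,-0.003,0.084,0,0,0],[255,0.002,-0.003,0.086,0,0,0],[255,0.002,-0.003,0.088,0,0,0],[255,0.002,-0.003,0.09,0,0,0],[255,0.002,-0.003,0.092,0,0,0],[255,0.002,-0.003,0.092,0,0,0]]]'

```text
clock: 2.4
tcp_pos: [0.4946, 0.1601, 0.0995]
orientation: [0.0, 0.707, 0.707, 0.001]
wrist_force: [1.3, 0.5, 2.1]
finger_gap: 0.0001
grip_force: 1.4
```

Emit:
drive_tool --deltas '[[[255,0,0,0.001,0,0,0],[255,0,0,0.002,0,0,0],[255,0,0,0.003,0,0,0],[255,0,0,0.003,0,0,0],[255,0,0,0.003,0,0,0]]]'

```text
clock: 3.02
tcp_pos: [0.4937, 0.1599, 0.0961]
orientation: [-0.0, 0.707, 0.707, -0.0]
wrist_force: [1.2, 0.1, 2.6]
finger_gap: 0.0002
grip_force: 1.1
```

Emit:
drive_tool --deltas '[[[255,0,0,0.001,0,0,0],[255,0,0,0.002,0,0,0],[255,0,0,0.002,0,0,0],[255,0,0,0.002,0,0,0]]]'

```text
clock: 3.52
tcp_pos: [0.4939, 0.16, 0.0943]
orientation: [-0.0, 0.707, 0.707, -0.0]
wrist_force: [-0.3, 0.5, 4.3]
finger_gap: -0.0003
grip_force: 2.0
```

Emit:
drive_tool --deltas '[[[255,0,0,0.001,0,0,0],[255,0,0,0.0015,0,0,0],[255,0,0,0.0015,0,0,0],[255,0,0,0.0015,0,0,0]]]'

```text
clock: 4.03
tcp_pos: [0.4939, 0.16, 0.0931]
orientation: [0.0, 0.707, 0.707, 0.0]
wrist_force: [-0.3, -0.1, 6.7]
finger_gap: 0.0002
grip_force: 3.4
```

At 6.7 N the foot has sunk 2.7 mm, so the unloaded top would be at about 0.0958 (0.096 when shut). I'll press 1 mm more to confirm the stop, then lift and go over blue.

Emit:
drive_tool --deltas '[[[255,0,0,0.001,0,0,0],[255,0,0,0.0015,0,0,0],[255,0,0,0.0015,0,0,0],[255,0,0,0.0015,0,0,0]]]'

```text
clock: 4.53
tcp_pos: [0.494, 0.16, 0.092]
orientation: [0.0, 0.707, 0.707, 0.0]
wrist_force: [-2.0, -0.3, 9.6]
finger_gap: -0.0001
grip_force: 4.8
```

Emit:
drive_tool --deltas '[[[255,0,0,-0.004,0,0,0],[255,0,0,-0.01,0,0,0],[255,0,0,-0.04,0,0,0],[255,0,0,-0.09,0,0,0],[255,0,0,-0.1,0,0,0],[255,-0.05,0,-0.1,0,0,0],[255,-0.11,0,-0.1,0,0,0],[255,-0.17,0,-0.1,0,0,0],[255,-0.23,0,-0.1,0,0,0],[255,-0.29,0.002,-0.1,0,0,0],[255,-0.328,0.002,-0.1,0,0,0],[255,-0.328,0.002,-0.1,0,0,0]]]'

```text
clock: 6.02
tcp_pos: [0.4953, -0.1703, 0.19]
orientation: [-0.001, 0.709, 0.706, -0.0]
wrist_force: [0.7, 0.1, 0.3]
finger_gap: 0.0001
grip_force: 0.0
```

Emit:
drive_tool --deltas '[[[255,0,0,0,0,0,0],[255,0,0,0,0,0,0]]]'

```text
clock: 6.28
tcp_pos: [0.4957, -0.1666, 0.191]
orientation: [-0.001, 0.707, 0.708, -0.0]
wrist_force: [0.1, -0.4, 0.2]
finger_gap: 0.0001
grip_force: 0.0
```

```bash
cat >> h.py <<'E'
def lid(cam,x,y):
    from workcell import read_camera
    p,d=read_camera(cam);W=cloud(cam,d)
    m=(d>0)&(abs(W[...,2]-.1)<.012)&(np.hypot(W[...,0]-x,W[...,1]-y)<.045)
    t=W[m];zt=np.percentile(t[:,2],97);t=t[t[:,2]>zt-.005]
    print(cam,len(t),((t.min(0)+t.max(0))/2).round(4),(t.max(0)-t.min(0)).round(3),"top",zt.round(4))
E
python3 - <<'E'
from h import *
lid("wrist",.496,-.168); lid("scene",.4945,.1595); lid("side",.4945,.1595)
E
```

```text
wrist 4102 [ 0.4918 -0.1673  0.1032] [0.065 0.063 0.006] top 0.105
scene 147 [0.4961 0.1566 0.0958] [0.059 0.058 0.006] top 0.0978
side 166 [0.4974 0.1607 0.096 ] [0.059 0.062 0.006] top 0.0982
```

Walnut is shut: its top dropped 9 mm, and 9.6 N on the stop gave the foam's own stiffness. Now blue at (0.494, -0.168).

Emit:
drive_tool --deltas '[[[255,-0.001,-0.002,0.03,0,0,0],[255,-0.001,-0.002,0.06,0,0,0],[255,-0.001,-0.002,0.078,0,0,0],[255,-0.001,-0.002,0.082,0,0,0],[255,-0.001,-0.002,0.084,0,0,0],[255,-0.001,-0.002,0.086,0,0,0],[255,-0.001,-0.002,0.088,0,0,0],[255,-0.001,-0.002,0.09,0,0,0],[255,-0.001,-0.002,0.092,0,0,0],[255,-0.001,-0.002,0.094,0,0,0],[255,-0.001,-0.002,0.095,0,0,0],[255,-0.001,-0.002,0.095,0,0,0]]]'

```text
clock: 7.92
tcp_pos: [0.4944, -0.1692, 0.0963]
orientation: [0.0, 0.707, 0.707, 0.0]
wrist_force: [2.2, -0.1, 2.8]
finger_gap: 0.0002
grip_force: 1.3
```

Emit:
drive_tool --deltas '[[[255,0,0,0.001,0,0,0],[255,0,0,0.002,0,0,0],[255,0,0,0.002,0,0,0],[255,0,0,0.002,0,0,0]]]'

```text
clock: 8.43
tcp_pos: [0.4943, -0.1691, 0.0945]
orientation: [0.0, 0.707, 0.707, 0.0]
wrist_force: [2.4, -0.0, 3.9]
finger_gap: -0.0
grip_force: 1.9
```

Emit:
drive_tool --deltas '[[[255,0,0,0.001,0,0,0],[255,0,0,0.002,0,0,0],[255,0,0,0.002,0,0,0],[255,0,0,0.002,0,0,0]]]'

```text
clock: 8.93
tcp_pos: [0.4946, -0.1692, 0.093]
orientation: [0.001, 0.707, 0.707, 0.0]
wrist_force: [0.6, -1.1, 8.0]
finger_gap: 0.0
grip_force: 3.6
```

Blue is on its stop at 8 N. A little more to match walnut, then lift and go over maple.

Emit:
drive_tool --deltas '[[[255,0,0,0.001,0,0,0],[255,0,0,0.001,0,0,0],[255,0,0,0.001,0,0,0]]]'

```text
clock: 9.3
tcp_pos: [0.4946, -0.1693, 0.0922]
orientation: [0.001, 0.707, 0.707, 0.0]
wrist_force: [2.1, -0.6, 10.0]
finger_gap: 0.0
grip_force: 4.5
```

Emit:
drive_tool --deltas '[[[255,0,0,-0.004,0,0,0],[255,0,0,-0.01,0,0,0],[255,0,0,-0.04,0,0,0],[255,0,0,-0.09,0,0,0],[255,0,0,-0.1,0,0,0],[255,0.05,0.015,-0.1,0,0,0],[255,0.1,0.025,-0.1,0,0,0],[255,0.134,0.033,-0.1,0,0,0],[255,0.134,0.033,-0.1,0,0,0],[255,0.134,0.033,-0.1,0,0,0],[255,0.134,0.033,-0.1,0,0,0]]]'

```text
clock: 10.68
tcp_pos: [0.5265, -0.0359, 0.1909]
orientation: [-0.0, 0.708, 0.707, -0.0]
wrist_force: [0.5, 0.0, -0.1]
finger_gap: -0.0
grip_force: 0.0
```

```bash
python3 - <<'E'
from h import *
from workcell import get_state
print(get_state()["tcp_pos"])
lid("wrist",.528,-.035); lid("scene",.4945,-.168); lid("side",.4945,-.168)
E
```

```text
[ 0.52654814 -0.03590918  0.1908745 ]
wrist 4178 [ 0.5246 -0.0344  0.1027] [0.065 0.063 0.006] top 0.1045
scene 192 [ 0.4955 -0.1704  0.0954] [0.063 0.06  0.006] top 0.0972
side 93 [ 0.4959 -0.1643  0.0968] [0.061 0.063 0.006] top 0.0989
```

Blue is shut. Maple's centre is about (0.526, -0.035), so I'm already over it and will press.

Emit:
drive_tool --deltas '[[[255,0.001,0,0.03,0,0,0],[255,0.001,0,0.06,0,0,0],[255,0.001,0,0.078,0,0,0],[255,0.001,0,0.082,0,0,0],[255,0.001,0,0.084,0,0,0],[255,0.001,0,0.086,0,0,0],[255,0.001,0,0.088,0,0,0],[255,0.001,0,0.09,0,0,0],[255,0.001,0,0.092,0,0,0],[255,0.001,0,0.094,0,0,0],[255,0.001,0,0.095,0,0,0],[255,0.001,0,0.095,0,0,0]]]'

```text
clock: 12.32
tcp_pos: [0.5274, -0.0341, 0.0964]
orientation: [0.0, 0.707, 0.707, 0.0]
wrist_force: [1.8, -1.1, 1.9]
finger_gap: 0.0003
grip_force: 1.3
```

Emit:
drive_tool --deltas '[[[255,0,0,0.001,0,0,0],[255,0,0,0.002,0,0,0],[255,0,0,0.003,0,0,0],[255,0,0,0.003,0,0,0],[255,0,0,0.003,0,0,0]]]'

```text
clock: 12.95
tcp_pos: [0.5275, -0.0341, 0.0938]
orientation: [0.001, 0.707, 0.707, 0.0]
wrist_force: [2.4, 0.1, 5.4]
finger_gap: 0.0
grip_force: 2.7
```

Emit:
drive_tool --deltas '[[[255,0,0,0.001,0,0,0],[255,0,0,0.0015,0,0,0],[255,0,0,0.0015,0,0,0],[255,0,0,0.0015,0,0,0]]]'

```text
clock: 13.45
tcp_pos: [0.5276, -0.0342, 0.0927]
orientation: [0.001, 0.707, 0.707, 0.0]
wrist_force: [1.6, -1.0, 7.8]
finger_gap: 0.0003
grip_force: 4.0
```

Emit:
drive_tool --deltas '[[[255,0,0,0.001,0,0,0],[255,0,0,0.001,0,0,0],[255,0,0,0.001,0,0,0]]]'

```text
clock: 13.82
tcp_pos: [0.5276, -0.0342, 0.0919]
orientation: [0.001, 0.707, 0.707, 0.0]
wrist_force: [-0.1, -1.4, 10.4]
finger_gap: 0.0001
grip_force: 4.9
```

Emit:
drive_tool --deltas '[[[255,0,0,-0.004,0,0,0],[255,0,0,-0.01,0,0,0],[255,0,0,-0.04,0,0,0],[255,0,0,-0.09,0,0,0],[255,0,0,-0.14,0,0,0],[255,0,0,-0.14,0,0,0],[255,0,0,-0.14,0,0,0]]]'

```text
clock: 14.7
tcp_pos: [0.5262, -0.0338, 0.2299]
orientation: [-0.001, 0.707, 0.707, -0.0]
wrist_force: [0.5, 0.2, -1.2]
finger_gap: 0.0004
grip_force: 0.0
```

```bash
python3 - <<'E'
from h import *
from workcell import *
import cv2
for c in("scene","side"):
    lid(c,.4945,.1595); lid(c,.4945,-.168); lid(c,.527,-.035)
p,d=read_camera("scene");cv2.imwrite("pics/end.png",cv2.resize(p[140:290,190:390,::-1],None,fx=4,fy=4,interpolation=cv2.INTER_CUBIC))
E
```

```text
scene 153 [0.4965 0.1547 0.0963] [0.063 0.064 0.008] top 0.0975
scene 201 [ 0.494  -0.1707  0.0962] [0.063 0.06  0.008] top 0.0972
scene 173 [ 0.5279 -0.0388  0.0962] [0.063 0.061 0.006] top 0.098
side 173 [0.4987 0.1613 0.0967] [0.064 0.056 0.007] top 0.0982
side 87 [ 0.494  -0.1639  0.0972] [0.063 0.063 0.007] top 0.0989
side 108 [ 0.5268 -0.0305  0.0965] [0.057 0.06  0.006] top 0.0986
```

View pics/end.png

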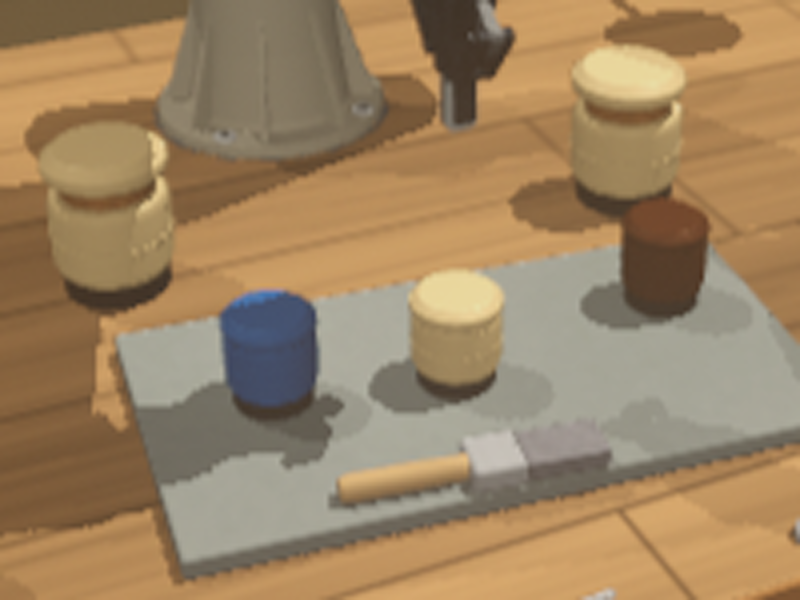

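The three lids at (268,310), (457,295) and (665,222) sit flush with no gap. The boxes haven't moved, and the gripper is clear.

```bash
python3 -c "from workcell import hand_in;print(hand_in())"
```

```text
the job is handed in; nothing more can be done
None
```

All three lids are pressed fully shut in the order walnut, blue, maple, with at most about 10 N read on any lid; the boxes and brush stayed in place in the final views, and the job is handed in.

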